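# Bond a heat sink in the click-lever press

### The job

Slide the circuit board in its black carrier flat across the bench into the blue press, lined up on the yellow-edged place with its end up against the column, so that the heat sink is centred under the press foot; never lift it. Then push the press's red lever pad down by exactly four clicks, never on into a fifth, and finish still holding it down there, because the lever springs back up if let go and the glue under the heat sink needs the pressure. Leave the dispenser bottle, the screwdriver and the magnifier where they lie.

Things in the scene. Friction and masses are not known exactly. Their poses are not given: they have to be found in the camera images.
- board_mid (a point): centre (half-way up, 6 mm above the bench) of the loose circuit board in its black carrier: a flat slab 56 mm wide (x), 130 mm long (y), 12 mm thick, about 0.2 kg, straight sides, lying on the bench. Mid-top stands an aluminium heat sink 34 x 34 mm, its top 20 mm above the bench; other components on top are at most 4 mm high. Either end may go in first.
- press: the fixed blue press; origin on the bench at the centre of the board's place (dark rectangle with yellow edge, flush with the bench), straight under the foot; z up. The board belongs with its centre here and its y along the press's y (either way round); it slides in from the +y side. The lever goes out on the -y side.
- press_stop (a point): foot of the column's face, 67 mm to -y of the press's origin: it stops the board's end 2 mm past centre. Column: 44 mm wide (x), 110 mm high; base plate 100 mm wide, 8 mm high. A blue beam reaches from it over the place: 26 mm wide, to y = +11 mm in the press's frame, underside 55, top 75 mm above the bench; the steel ram in its end stands up to 88 mm.
- press_foot: the black press foot, a disc 18 mm across and 8 mm high on the ram; its origin is the centre of its top face. With the lever at rest its underside is 38 mm above the bench; it goes down 52 mm per rad of lever angle (6 mm per click), meets the heat sink just before the third click and then yields on a spring (600 N/m, about 5 N at the fourth click).
- press_lever (a joint): lever angle in rad: 0 at rest against the upper stop (start), growing as the pad is pushed down. Click stops at 0.12, 0.24, 0.36, 0.48 (fourth), 0.60 (fifth), about 20 mm of pad travel each. At the pad the push peaks about 0.03 rad after each stop, rest included, then gives way by some 5 to 7 N to a low about 0.03 rad before the next; all told 1 to 13 N.
- lever_pivot (a point): the lever's pivot (a steel pin along the press's x) in the column, 100 mm above the bench, 90 mm to -y of the press's origin. At rest the lever points to the press's -y and 0.36 rad upward, at the fourth click 0.12 rad downward. The clicks do not lock: let go, it springs all the way back up.
- lever_pad (a point): centre of the upper face of the lever's red pad, 165 mm from the pivot along the lever and 7 mm above its centre line; pad 36 mm wide (press's x), 50 mm along the lever, 14 mm thick. Its axes are the press's turned by the joint value; at rest its face slopes 0.36 rad, outer end higher. About 165 mm above the bench at rest, 87 mm at the fourth click.
- dispenser: white plastic dispenser bottle with a steel cap, 60 mm across, 120 mm high; origin at the centre of its underside. To be left alone.
- screwdriver: screwdriver with a red handle, 170 mm long, lying along its x axis; to be left alone.
- magnifier: hand magnifier lying flat, 14 mm high: a black-rimmed lens 84 mm across centred at y = +50 mm and a white handle to y = -90 mm in its frame; to be left alone.
Not all that is in view belongs to the job. What is shaped like the part that bears board_mid but orange or pink is not meant.

How it is judged:
By the outcome, as a careful person would: the job done as asked, in the order asked, and still so for the second after the job is handed in, while the arm keeps its last pose, push and grip.
It also fails if it takes over 69 s, if anything falls off the work surface, if the arm or the gripper's body presses on something with over 40 N, if the wrist force passes 120 N, or if a joint passes its speed limit or range.

### The arm

A 6-joint arm with a two-finger parallel gripper is mounted at the origin on the work surface. World frame = base frame: x ahead of the robot, y to its left, z up, the work surface at z = 0. Lengths are in m, angles in degrees, forces in N, time in s.
With the tool pointing down it reaches from about 0.25 to 0.725 m from the base axis. Payload 9.7 kg.
Tool frame: the origin (TCP) lies on the centre line of the jaws, within the pads' length; the fingertips stand bot.nose_length ahead of it and the grasp point (between the pads) lies 11 mm behind it (bot.nose_length is the distance from the TCP to the fingertips, in m); z points along the fingers, y is the line along which they close (so a half turn about z gives the same grasp; the last joint's range is limited). The gripper opens to 85 mm and grips with 20 to 120 N. Pads are 22 mm wide; open, the fingers measure 114 mm over their backs; the gripper's body (76 mm by 85 mm) begins 54 mm behind the grasp point. The pads swing forward as they close: fully open they stand 13 mm farther back than shut.
Start: joints at [68.927, 4.979, 10.078, 95.1, 0, 90], TCP at [0.198, 0.513, 0.239] pointing down, gripper open.
Joint ranges: [-179.16, 179.16], [-48.56, 103.87], [-65.8, 70.77], [-126.05, 130.52], [-82.76, 87.17], [-180, 180]. Speed limits (degrees/s): [127.2, 127.2, 147.25, 180, 180, 180].

### API

Orientations are given as [roll, pitch, yaw] about the fixed x, y, z axes, in that order (R = Rz(yaw) Ry(pitch) Rx(roll)).
In Python, from workcell import bot gives the robot as it stands. The module is installed in compiled form; this text tells all that it offers.
- The arm moves only by the shell command python3 -m inch 'ROWS' [OPENING] [FORCE]. ROWS is JSON, a list of rows, each a list of 4 numbers: the shift along the world's x, y, z in cm, then the turn about the world's z in degrees. A call has exactly 8 rows; each row is the pose to reach, as a shift and turn from the pose commanded when the call began; what a row does not reach only later rows make up. A row lasts 1/8 s, in which the tool goes at most 62.5 mm and 10.7 degrees, less where a joint would pass 70% of its speed; a pose out of reach is approached as far as the arm can. A call with a gripper value outside its range is refused whole. OPENING is the finger opening in cm, from 0 to 8.54, set as the call begins (- or left out, the last holds). The fingers move at their own pace and stop on an object; FORCE is the grip in N (left out, the last holds). Time passes only in rows, so rows that repeat a pose let the fingers close, or fill a call up. It gives the time, the measured TCP pose, the force, the opening and the grip force at its end, in the units of the state.
- bot.get_obs(): the state, without advancing time (a new reading comes with each control period).
- bot.camera(name): name is "side" or "top"; returns a dict with "img" (420x560x3 uint8, red, green, blue), "fovy" (degrees; the focal length in pixels is half the picture's height over the tangent of half this angle, whatever the lens; pixels are square), "cx", "cy" (the principal point, pixels), "R" (3x3) and "t" (3): a world point X has camera coordinates R X + t. Camera axes: x right, y down, z forward; pixel columns grow to the right and rows downward; lengths in m; the calibration is good to about 2 mm. A picture is of the moment at which its call begins. There is no depth.
- bot.job_done(): hands the job in; it is judged then, once.
Trained networks look in a picture, given as the dict that the camera call returned (one of the last four; its "shot" number tells which), for a name from the list of things; names that differ only in an ending like _2 or _b are one class to them, and where a whole thing is asked for, a point or a joint stands for the part that bears it (a point fixed in the world has none). Each returns a list of dicts, best first, with "score" (0 to 1); they miss things now and then, are a little off and sometimes report something else, mostly with a low value. They report only what shows in the picture. A call takes as long as a camera call. They do not tell look-alikes from the thing itself.
- bot.find_in(thing, picture): "point" ([column, row] in pixels, amid what is visible of it).
- bot.landmark_of(thing, picture): "point" ([column, row] in pixels: a listed point, or the origin of a listed thing).
The state is a dict: "time": time; "q": joint angles; "qd": joint speeds; "joint_efforts": joint torques, N m; "ee_pos": TCP position; "tcp_rot": TCP orientation; "wrist_force": force on the tool from outside, world axes, zero at the start; "torque": the same for the moment, N m; "opening": finger opening in m; "grasp_force": force on a finger pad.
Only numpy, scipy, OpenCV 4.12 (cv2) and the standard library are available. Lean on these libraries where they do the work, as an engineer would, in place of code of your own. Each camera call takes 0.05 s, during which the arm holds its last target. There are 200 camera calls.

## Working session

There is one attempt and no reset: what is moved stays moved. The work goes in short steps, Python scripts to look and compute and a shell command to move; the robot and the scene stay as the last step left them, time stands still between calls to the robot, and variables do not carry over. Pictures are saved under pics/ and viewed, at most 10 in all, crops included, and the job is handed in when it is done.

```bash
mkdir -p pics
cat > h.py <<'E'
import numpy as np, cv2
from workcell import bot
def K(c):
    f=c["img"].shape[0]/2/np.tan(np.radians(c["fovy"])/2); return f
def ray(c,p):
    f=K(c);R=np.array(c["R"]);t=np.array(c["t"])
    d=R.T@np.array([(p[0]-c["cx"])/f,(p[1]-c["cy"])/f,1]);return -R.T@t,d
def onz(c,p,z):
    o,d=ray(c,p);return o+d*(z-o[2])/d[2]
def proj(c,X):
    x=np.array(c["R"])@np.array(X)+np.array(c["t"]);f=K(c);return [f*x[0]/x[2]+c["cx"],f*x[1]/x[2]+c["cy"]]
def save(c,n,box=None,s=1):
    im=c["img"][:,:,::-1]
    if box: im=im[box[1]:box[3],box[0]:box[2]]
    cv2.imwrite("pics/"+n,cv2.resize(im,None,fx=s,fy=s,interpolation=cv2.INTER_CUBIC))
E
python3 - <<'E'
from h import *
np.set_printoptions(precision=4,suppress=True)
H={"board_mid":.006,"press":0,"press_stop":0,"press_foot":.046,"lever_pivot":.1,"lever_pad":.165,"dispenser":0,"screwdriver":.01,"magnifier":.007}
ims=[]
for n in ("top","side"):
    c=bot.camera(n);ims.append(c["img"][:,:,::-1]);save(c,n+".png",None,1.4)
    print(n,c["fovy"],c["cx"],c["cy"],-np.array(c["R"]).T@c["t"])
    for k,z in H.items():
        for d in bot.landmark_of(k,c)[:3]:
            print(k,np.round(d["point"],1),round(d["score"],2),onz(c,d["point"],z)[:2])
o=bot.get_obs();print(bot.nose_length,{k:np.round(v,3) for k,v in o.items()})
E
```

```text
top 42.67536330798525 286.6318631824027 209.38333365188575 [ 0.4235 -0.0288  1.3857]
board_mid [187.1 310.5] 0.91 [0.3148 0.2252]
board_mid [226.4 251.4] 0.79 [0.4659 0.1306]
board_mid [155.7 222.5] 0.74 [0.5366 0.3152]
press [287.5 228.1] 0.8 [ 0.5293 -0.0247]
press_stop [315.4 225.1] 0.85 [ 0.5385 -0.0966]
press_stop [222.7 253.5] 0.67 [0.4605 0.1406]
lever_pivot [327.8 221. ] 0.63 [ 0.5406 -0.1214]
lever_pad [397.6 207.7] 0.88 [ 0.5683 -0.2757]
dispenser [315.3 141.1] 0.96 [ 0.76   -0.0933]
screwdriver [231.9 135.3] 0.75 [0.7689 0.1255]
magnifier [409.6 245.4] 0.71 [ 0.4905 -0.3381]
side 56.97225123257634 283.6528803181402 209.78569854303083 [0.2241 0.3642 0.7675]
board_mid [176.8 354.3] 0.92 [0.5332 0.314 ]
board_mid [267.5 308.9] 0.7 [0.4622 0.1312]
board_mid [366.2 276.2] 0.64 [ 0.3481 -0.0669]
press_stop [305.8 221.7] 0.62 [ 0.544  -0.1002]
press_stop [378.2 176.7] 0.22 [ 0.4894 -0.3453]
press_foot [293.5 229.6] 0.35 [ 0.5322 -0.0367]
press_foot [238.8 180.5] 0.25 [ 0.732 -0.063]
lever_pivot [315.  188.7] 0.62 [ 0.5445 -0.1265]
lever_pad [293.2 244.5] 0.69 [0.4605 0.0556]
dispenser [238.6 177.1] 0.73 [ 0.7735 -0.0987]
screwdriver [177.5 228.3] 0.82 [0.7601 0.121 ]
magnifier [379.5 176.4] 0.71 [ 0.4849 -0.342 ]
0.008 {'time': np.float64(1.0), 'q': array([68.928,  4.979, 10.078, 95.099,  0.001, 89.997]), 'qd': array([-0.139,  0.034,  0.06 ,  0.133, -0.086,  0.013]), 'joint_efforts': array([  0.004, -52.011,  46.486,   0.002,   0.   ,  -0.   ]), 'ee_pos': array([0.198, 0.513, 0.239]), 'tcp_rot': array([180.   ,  -0.001, 158.931]), 'wrist_force': array([-0.539,  0.135,  0.337]), 'torque': array([ 0.006, -0.042,  0.01 ]), 'grasp_force': np.float64(0.0), 'opening': np.float64(0.086)}
```

View pics/top.png

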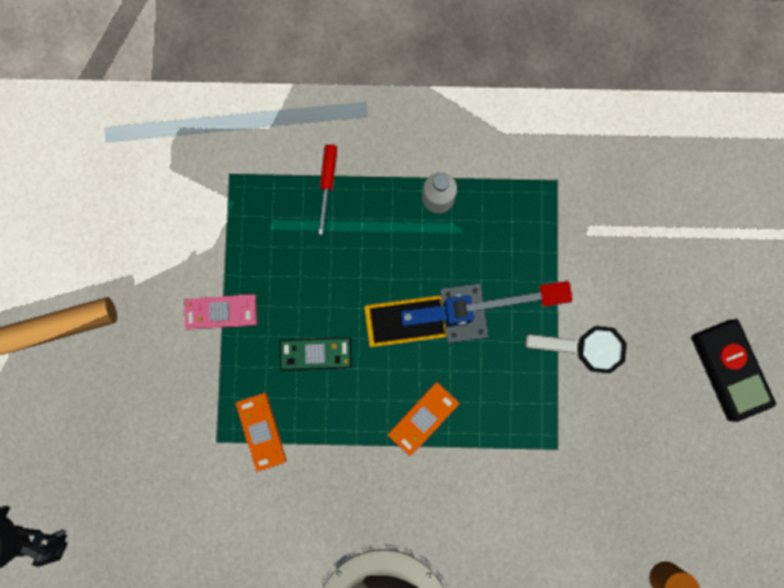

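View pics/side.png

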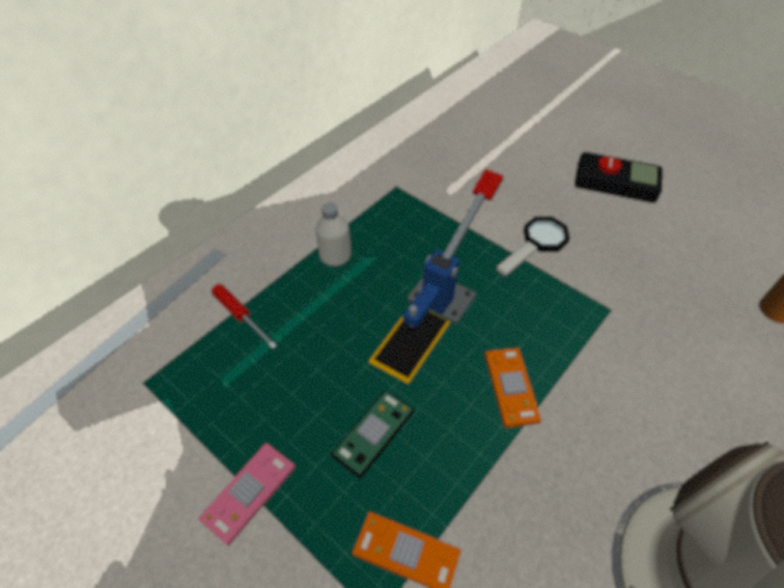

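The board candidates in the 784-px top view are:
- green board in a black carrier, (315,353)
- pink, (220,311)
- orange, (260,432)
- orange, (423,420)

Only the green one fits the description. The press place is the yellow/black rectangle at about (405,322), and the lever pad is at (556,293). I'll confirm the board in a crop and measure it.

Run:
```python
from h import *
np.set_printoptions(precision=4,suppress=True)
c=bot.camera("top");im=c["img"]
save(c,"crop.png",(190,190,360,275),4.6)
hsv=cv2.cvtColor(im,cv2.COLOR_RGB2HSV)
def pts(m,box,z):
    mm=np.zeros_like(m);x0,y0,x1,y1=box;mm[y0:y1,x0:x1]=m[y0:y1,x0:x1]
    v,u=np.nonzero(mm);return np.array([onz(c,(a,b),z)[:2] for a,b in zip(u,v)])
def rect(P,n):
    r=cv2.minAreaRect((P*1000).astype(np.float32));print(n,len(P),r)
h,s,v=cv2.split(hsv)
# board: not mat colour
mat=np.median(im[262:275,215:260].reshape(-1,3),0);print("mat",mat)
d=np.abs(im.astype(int)-mat).sum(2)
rect(pts((d>45).astype(np.uint8),(192,234,258,272),.012),"board")
rect(pts(((h>15)&(h<35)&(s>130)&(v>100)).astype(np.uint8),(250,200,340,255),0),"yellow")
rect(pts((((h<8)|(h>172))&(s>130)&(v>80)).astype(np.uint8),(370,190,420,225),.165),"pad")
rect(pts(((h>105)&(h<125)&(s>120)).astype(np.uint8),(270,200,340,245),.075),"blue")
```

```text
mat [ 4. 68. 53.]
board 994 ((465.9582214355469, 126.8271484375), (142.4141845703125, 91.5490493774414), 89.91571044921875)
yellow 407 ((526.9805908203125, -28.77355194091797), (78.23739624023438, 142.98614501953125), 8.903675079345703)
pad 331 ((564.7493286132812, -273.6026611328125), (35.43901824951172, 50.022499084472656), 10.245213508605957)
blue 615 ((535.619140625, -83.04029083251953), (49.24911117553711, 127.1974105834961), 9.27028751373291)
```

View pics/crop.png

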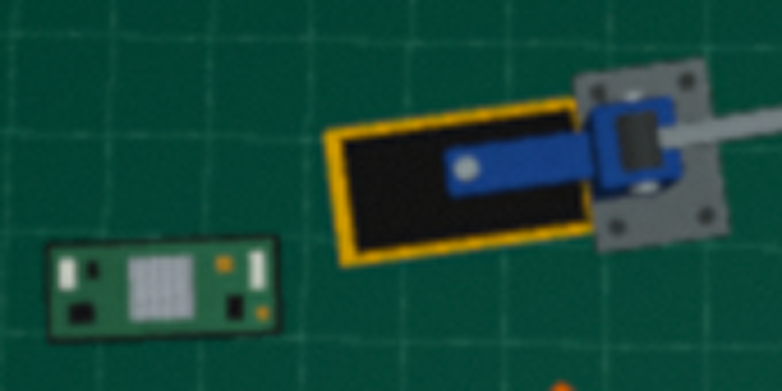

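The crop confirms the green board in its black carrier at crop px (165,288), beside the yellow-edged place at (455,180). Next I refine the board pose and the press's yaw and centre line.

Run:
```python
from h import *
np.set_printoptions(precision=4,suppress=True)
B=[];S=[];
c=bot.camera("top");im=c["img"].astype(int)
hsv=cv2.cvtColor(c["img"],cv2.COLOR_RGB2HSV);h,s,v=[a.astype(int) for a in cv2.split(hsv)]
# yellow strips
m=(h>15)&(h<35)&(s>130)&(v>90);m[:200]=0;m[255:]=0;m[:,:250]=0;m[:,340:]=0
V,U=np.nonzero(m);P=np.array([onz(c,p,0)[:2] for p in zip(U,V)])*1000
th=np.radians(8.9)
for it in range(3):
    ex=np.array([np.cos(th),np.sin(th)]);ey=np.array([-np.sin(th),np.cos(th)])
    q=P-np.array([528,-26]);a=q@ex;b=q@ey
    sel=(b<35)
    L=sel&(a<-25);Rr=sel&(a>25)
    f1=np.polyfit(b[L],a[L],1);f2=np.polyfit(b[Rr],a[Rr],1)
    th-=np.arctan((f1[0]+f2[0])/2)
F=b>a*0+60
print("press yaw",np.degrees(th),"lateral strips",a[L].mean(),a[Rr].mean(),"b range",b.min(),b.max(),"end strip b",b[F].mean(),(a.min(),a.max()))
C=np.array([528,-26])+ex*(a[L].mean()+a[Rr].mean())/2;print("centre line pt",C)
# ram top
print("ram",onz(c,(190+466/4.6,190+168/4.6),.088))
# board: carrier is darker than mat -> mask of anything not mat, opened to kill grid lines
mat=np.array([4,68,53]);g=(np.abs(im-mat).sum(2)>40).astype(np.uint8)
dark=((im[:,:,1]<50)).astype(np.uint8)
g=cv2.morphologyEx(g|dark,cv2.MORPH_CLOSE,np.ones((3,3),np.uint8));g=cv2.morphologyEx(g,cv2.MORPH_OPEN,np.ones((7,7),np.uint8))
n,l,st,ce=cv2.connectedComponentsWithStats(g);k=l[252,225];print(st[k],ce[k])
V,U=np.nonzero(l==k);Q=np.array([onz(c,p,.012)[:2] for p in zip(U,V)])*1000
print("board",Q.mean(0),cv2.minAreaRect(Q.astype(np.float32)));w,e=np.linalg.eigh(np.cov(Q.T));print("axis",e[:,1],np.sqrt(12*w))
for n in ("top","side"):
  cc=bot.camera(n)
  for k,z in (("board_mid",.006),("press",0),("press_stop",0),("lever_pad",.165),("lever_pivot",.1)):
    for d in bot.landmark_of(k,cc)[:3]:
      X=onz(cc,d["point"],z)*1000
      print(n,k,round(d["score"],2),X[:2],"ab",(X[:2]-C)@ex,(X[:2]-C)@ey)
# corners by hand (crop) at top z=.012
for p in ((48,242),(278,236),(281,331),(50,341)): print(onz(c,(190+p[0]/4.6,190+p[1]/4.6),.012)[:2])
```

```text
press yaw 8.92030124857094 lateral strips -36.6059555349355 34.18391033688805 b range -74.08282838108029 69.37815152075116 end strip b 64.67840839540901 (np.float64(-40.567094306237806), np.float64(38.026911772045715))
centre line pt [526.8036 -26.1878]
ram [ 0.5266 -0.0341  0.088 ]
[ 200  241   52   24 1157] [224.9914 252.4287]
board [463.0715 133.3669] ((463.0663146972656, 132.39990234375), (57.320167541503906, 130.18621826171875), 2.9816598892211914)
axis [-0.0553  0.9985] [ 57.4227 131.0704]
top board_mid 0.96 [457.9838 131.5763] ab -43.524449466772666 166.52719281150473
top board_mid 0.94 [323.7336 228.6006] ab -161.1063430452507 283.19485612785604
top board_mid 0.82 [535.8561 311.8145] ab 61.353740884350145 332.51045790967277
top press 0.59 [528.0789 -30.3986] ab 0.6068953868708888 -4.357628424412898
top press 0.29 [ 585.6669 -315.0125] ab 13.366060882910078 -294.45877721306135
top press_stop 0.96 [ 531.2669 -100.0971] ab -7.0510679586891145 -73.70745333922888
top lever_pad 0.68 [ 565.0014 -270.4355] ab -0.13740769420309534 -247.21649707071538
top lever_pivot 0.6 [ 538.8327 -116.5783] ab -2.132415495862951 -91.16247393569928
side board_mid 0.85 [321.2701 226.8196] ab -163.8161704869191 281.8173492245999
side board_mid 0.74 [543.5004 313.0342] ab 69.09471854792706 332.5300600277481
side board_mid 0.59 [466.4554 134.5599] ab -34.69270480224921 168.16101295521847
side press 0.62 [534.1136 -30.4477] ab 6.561045807454098 -5.341911346841234
side press_stop 0.66 [ 540.8394 -103.3091] ab 1.907528816098868 -78.36492276950915
side lever_pad 0.7 [ 562.7912 -273.2275] ab -2.75376326711788 -249.6320385261409
side lever_pad 0.33 [464.6589  52.2759] ab -49.22649291305963 87.1508344743071
side lever_pivot 0.87 [ 543.1016 -128.085 ] ab 0.30062306950460627 -103.1919220199682
[0.4868 0.1969]
[0.4927 0.0693]
[0.4402 0.0662]
[0.4322 0.1938]
```

Board: centre (463,133) mm, yaw 3.1°, size 57×130, which matches. Press: origin about (527.7,−32) mm, yaw 8.9°. I'll grip the board across its width near the +y end, 60 mm from centre, so the gripper body stays clear of the beam.

```bash
python3 -m inch '[[3.2,-4,-1,-8],[6.5,-8,-3,-17],[10,-12,-6,-25],[13.5,-16.5,-9,-34],[17,-21,-12,-43],[20.5,-25,-13,-51],[24,-29,-14,-60],[26.17,-32,-14,-65.8]]' 7.0 40; python3 -m inch '[[0,0,-2,0],[0,0,-4,0],[0,0,-6,0],[0,0,-6.5,0],[0,0,-7,0],[0,0,-7,0],[0,0,-7,0],[0,0,-7,0]]'
python3 - <<'E'
from h import *
c=bot.camera("side");save(c,"g1.png",(140,150,380,370),3.2)
print(proj(c,[.463,.1334,.012]), bot.get_obs()["tcp_rot"])
E
```

```text
time: 2.7
ee_pos: [0.4602, 0.1912, 0.0984]
tcp_rot: [-179.9, 0.0, 92.8]
wrist_force: [-1.0, 0.2, 0.4]
opening: 0.0701
grasp_force: 0.0
time: 3.7
ee_pos: [0.4597, 0.1934, 0.0297]
tcp_rot: [180.0, -0.0, 93.1]
wrist_force: [0.1, -0.2, 0.5]
opening: 0.0701
grasp_force: 0.0
[np.float64(266.42146867163757), np.float64(308.2280403790036)] [ 1.79965147e+02 -1.22657463e-02  9.31264323e+01]
```

View pics/g1.png

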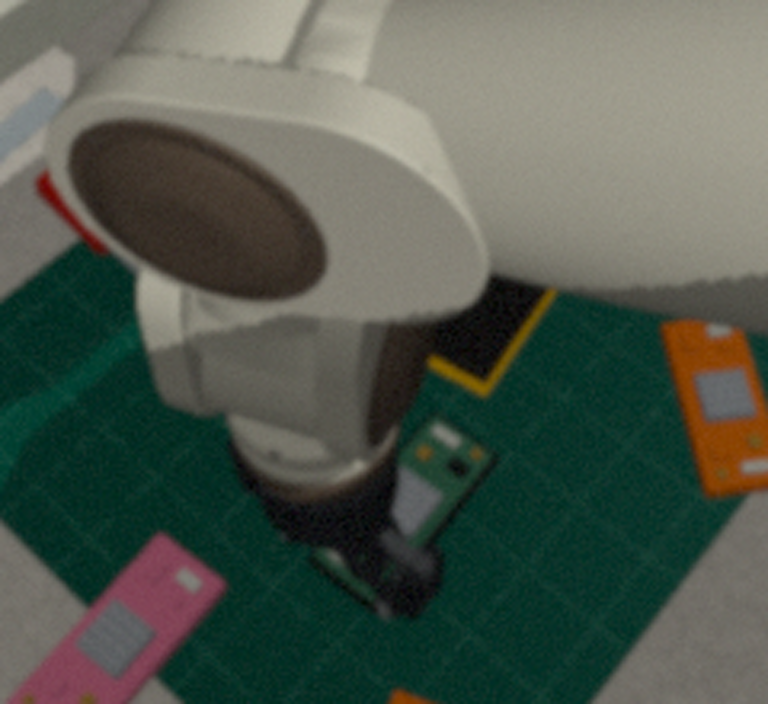

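The jaws straddle the board's far end, at crop px (400,590), with the heat sink at (412,500) ahead of them. Now I lower gently while watching the force.

```bash
python3 -m inch '[[0,0,-0.7,0],[0,0,-1.3,0],[0,0,-1.5,0],[0,0,-1.6,0],[0,0,-1.7,0],[0,0,-1.8,0],[0,0,-1.8,0],[0,0,-1.8,0]]'
```

```text
time: 4.75
ee_pos: [0.4595, 0.1932, 0.0113]
tcp_rot: [180.0, -0.0, 93.1]
wrist_force: [-0.1, 0.6, 0.6]
opening: 0.0701
grasp_force: 0.0
```

```bash
python3 -m inch '[[0,0,-0.05,0],[0,0,-0.1,0],[0,0,-0.15,0],[0,0,-0.15,0],[0,0,-0.15,0],[0,0,-0.15,0],[0,0,-0.15,0],[0,0,-0.15,0]]' 5.4 30
```

```text
time: 5.75
ee_pos: [0.4596, 0.1933, 0.0112]
tcp_rot: [180.0, -0.0, 93.1]
wrist_force: [-4.7, -1.3, 12.9]
opening: 0.0547
grasp_force: 30.8
```

Gripped at 30 N, with the opening at 55 mm matching the 56 mm board. The tips are touching the bench at 13 N, so I ease that off without lifting and slide to a pre-aligned pose 50 mm short.

```bash
python3 -m inch '[[0,0,0.1,0],[0.6,-1.4,0.1,0.7],[1.5,-3.4,0.1,1.7],[2.4,-5.5,0.1,2.8],[3.3,-7.6,0.1,3.8],[4.2,-9.7,0.1,4.9],[4.8,-11,0.1,5.5],[5.09,-11.67,0.1,5.8]]'
python3 - <<'E'
from h import *
np.set_printoptions(precision=1,suppress=True)
o=bot.get_obs();print(o["ee_pos"]*1000,o["wrist_force"])
c=bot.camera("top");save(c,"p1.png",(210,170,380,275),4.6)
for d in bot.landmark_of("board_mid",c)[:4]: print(round(d["score"],2),onz(c,d["point"],.006)[:2]*1000)
E
```

```text
time: 6.75
ee_pos: [0.5108, 0.0766, 0.0113]
tcp_rot: [180.0, -0.1, 98.9]
wrist_force: [-1.9, 4.1, 6.2]
opening: 0.0542
grasp_force: 32.4
[510.8  76.6  11.3] [-1.9  4.1  6.2]
0.7 [318.2 228.4]
0.66 [515.6  16.9]
0.59 [534.6 309.7]
0.57 [335.7 -57.1]
```

View pics/p1.png

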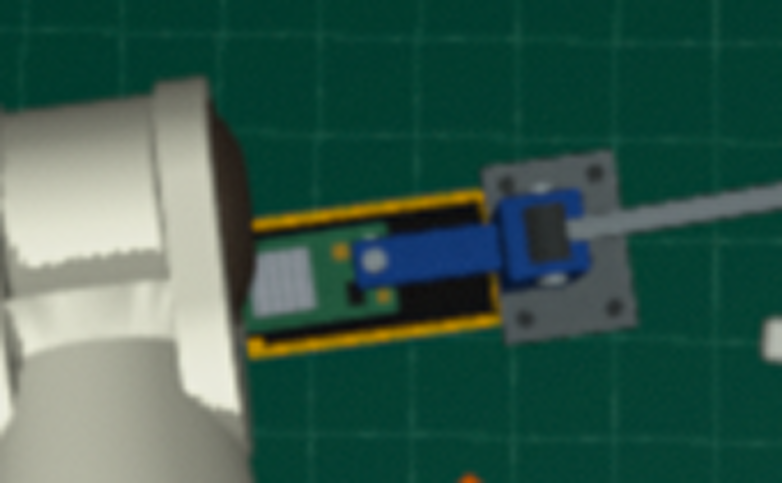

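The board lies in the place, right end at crop px (393,270), about 50 mm short of the column at (500,250). I'll check lateral offset and yaw numerically.

```bash
cat > lat.py <<'E'
from h import *
np.set_printoptions(precision=2,suppress=True)
c=bot.camera("top");hsv=cv2.cvtColor(c["img"],cv2.COLOR_RGB2HSV);h,s,v=[a.astype(int) for a in cv2.split(hsv)]
th=np.radians(8.92);ex=np.array([np.cos(th),np.sin(th)]);ey=np.array([-np.sin(th),np.cos(th)]);O=np.array([527.7,-32.1])
def ab(m,z):
    V,U=np.nonzero(m);X=np.array([onz(c,p,z)[:2] for p in zip(U,V)])*1000-O;return X@ex,X@ey
def edges(a,b,lo,hi,n):
    bs=np.arange(lo,hi,3.);L=[];H=[];B=[]
    for x in bs:
        k=abs(b-x)<2
        if k.sum()>3: L.append(a[k].min());H.append(a[k].max());B.append(x)
    mid=(np.array(L)+H)/2;p=np.polyfit(B,mid,1);print(n,"min",np.median(L),"max",np.median(H),"mid",mid.mean(),"yaw off deg",-np.degrees(np.arctan(p[0])))
yel=(h>15)&(h<35)&(s>130)&(v>90);yel[:200]=0;yel[255:]=0;yel[:,:250]=0;yel[:,340:]=0
a,b=ab(yel,0);k=abs(a)>28;edges(a[k],b[k],-50,50,"yellow")
im=c["img"].astype(int)
A,Bb=ab(np.ones(h.shape,bool),.012)
cand=((im[:,:,1]>45)&((h<90)|(s<80))).ravel()&(abs(A)<30)&(abs(Bb)<90)
a,b=A[cand],Bb[cand];k=(b>-25)&(b<60);edges(a[k],b[k],16,45,"pcb")
print("front end b",b[abs(a)>15].min())
hs=(abs(A)<25)&(abs(Bb)<75)&((s<60)&(v>100)).ravel();print("sink",A[hs].mean(),Bb[hs].min(),Bb[hs].max(),hs.sum())
E
python3 lat.py
```

```text
yellow min -38.15722152707962 max 37.85808183006271 mid -0.051794667948707546 yaw off deg -0.0762345547469321
pcb min -24.03090790714744 max 25.315071668940952 mid 0.7628327772318981 yaw off deg 1.0965220098715929
front end b -88.6901659650379
sink 0.643212019027711 -5.320813826029164 66.60235484466698 184
```

Lateral offset is 0.7 mm and yaw is within about 1°. Sliding in 44 mm, then feeling for the column.

```bash
python3 -m inch '[[0.05,-0.4,0,0],[0.15,-1.1,0,0],[0.27,-1.9,0,0],[0.39,-2.7,0,0],[0.5,-3.5,0,0],[0.58,-4.1,0,0],[0.62,-4.36,0,0],[0.62,-4.36,0,0]]';  python3 -m inch '[[0.02,-0.1,0,0],[0.03,-0.2,0,0],[0.05,-0.3,0,0],[0.06,-0.4,0,0],[0.06,-0.4,0,0],[0.06,-0.4,0,0],[0.06,-0.4,0,0],[0.06,-0.4,0,0]]'
```

```text
time: 7.9
ee_pos: [0.5169, 0.0335, 0.0113]
tcp_rot: [179.9, -0.1, 98.9]
wrist_force: [-0.6, 1.8, 5.9]
opening: 0.0548
grasp_force: 32.4
time: 8.9
ee_pos: [0.5174, 0.0299, 0.0113]
tcp_rot: [179.9, -0.1, 99.0]
wrist_force: [-0.0, 4.2, 6.0]
opening: 0.0549
grasp_force: 32.4
```

```bash
python3 -m inch '[[0.01,-0.05,0,0],[0.02,-0.1,0,0],[0.02,-0.15,0,0],[0.03,-0.2,0,0],[0.03,-0.2,0,0],[0.03,-0.2,0,0],[0.03,-0.2,0,0],[0.03,-0.2,0,0]]'
python3 - <<'E'
from h import *
exec(open("lat.py").read())
save(c,"p2.png",(230,190,340,265),6)
c=bot.camera("side")
for d in bot.landmark_of("press_foot",c)[:2]: print(d["point"],d["score"])
E
```

```text
time: 9.9
ee_pos: [0.5177, 0.0279, 0.0113]
tcp_rot: [179.9, -0.1, 99.0]
wrist_force: [-1.5, 4.9, 5.5]
opening: 0.0549
grasp_force: 32.4
yellow min -38.49260916989279 max 37.281140978376904 mid -7.81784899511213 yaw off deg 31.559228180418273
pcb min -29.43939843539942 max 29.378139268408525 mid -0.03299763154799109 yaw off deg 1.3165408743865363
front end b -88.6901659650379
sink -0.25231123935465133 -15.546904322470477 74.87314944066732 514
```

View pics/p2.png

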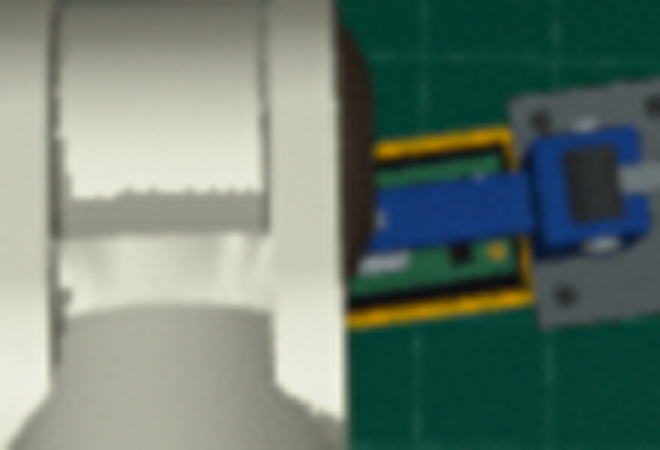

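The board's end (crop x≈510) is nearly at the column, with about 3 mm to go. It is laterally centred between the yellow edges. Continuing by feel.

```bash
python3 -m inch '[[0.01,-0.05,0,0],[0.02,-0.1,0,0],[0.02,-0.15,0,0],[0.03,-0.2,0,0],[0.03,-0.2,0,0],[0.03,-0.2,0,0],[0.03,-0.2,0,0],[0.03,-0.2,0,0]]'; python3 -m inch '[[0.01,-0.05,0,0],[0.02,-0.1,0,0],[0.02,-0.15,0,0],[0.03,-0.2,0,0],[0.03,-0.2,0,0],[0.03,-0.2,0,0],[0.03,-0.2,0,0],[0.03,-0.2,0,0]]'
```

```text
time: 11.05
ee_pos: [0.518, 0.0259, 0.0113]
tcp_rot: [179.9, -0.1, 99.0]
wrist_force: [-0.7, 5.1, 5.8]
opening: 0.0547
grasp_force: 32.4
time: 12.05
ee_pos: [0.5183, 0.0243, 0.0113]
tcp_rot: [179.9, -0.1, 99.0]
wrist_force: [-0.2, 7.1, 6.3]
opening: 0.0541
grasp_force: 32.5
```

```bash
python3 -m inch '[[0.01,-0.05,0,0],[0.02,-0.1,0,0],[0.02,-0.15,0,0],[0.02,-0.15,0,0],[0.02,-0.15,0,0],[0.02,-0.15,0,0],[0.02,-0.15,0,0],[0.02,-0.15,0,0]]'
```

```text
time: 13.05
ee_pos: [0.5183, 0.0241, 0.0113]
tcp_rot: [179.9, -0.3, 99.0]
wrist_force: [-1.8, 14.2, 6.6]
opening: 0.0548
grasp_force: 32.6
```

Firm contact: 14 N, motion stopped, and the grip at b≈57 mm fits the 2 mm-past-centre stop. I'll relax the push, open, rise and look.

```bash
python3 -m inch '[[-0.02,0.1,0,0],[-0.02,0.15,0,0],[-0.02,0.15,0,0],[-0.02,0.15,0,0],[-0.02,0.15,0,0],[-0.02,0.15,0,0],[-0.02,0.15,0,0],[-0.02,0.15,0,0]]' 7.2; python3 -m inch '[[0,0,0.5,0],[0,0,2,0],[0,0,5,0],[0,0,10,0],[0,2,15,0],[-3,7,18,0],[-6,12,18,0],[-9,15,18,0]]'
python3 - <<'E'
from h import *
exec(open("lat.py").read())
save(c,"p3.png",(230,190,340,265),6)
for d in bot.landmark_of("board_mid",c)[:4]:
    X=onz(c,d["point"],.006)[:2]*1000; print(d["score"],X,(X-O)@ex,(X-O)@ey)
E
```

```text
time: 14.05
ee_pos: [0.5181, 0.0229, 0.0108]
tcp_rot: [-180.0, 0.0, 98.9]
wrist_force: [0.3, -0.1, -0.9]
opening: 0.0719
grasp_force: 0.0
time: 15.05
ee_pos: [0.4271, 0.1747, 0.1925]
tcp_rot: [179.9, -0.0, 99.0]
wrist_force: [0.3, 0.7, -0.1]
opening: 0.0722
grasp_force: 0.0
yellow min -38.3182035937722 max 38.03913022387397 mid -0.055596486840433015 yaw off deg -0.13334607806961898
pcb min -25.24256491473813 max 24.330280922167077 mid -0.04966850743604656 yaw off deg -1.6277972513587233
front end b -88.6901659650379
sink -1.1365539627902528 -18.08215540357406 54.438540390272756 89
0.95 [532.18 314.48] 58.16857424948152 341.69430477272107
0.77 [340.9  -64.91] -189.62738241797842 -3.452657105978168
0.76 [523.8  -32.27] -3.8816955622333547 0.44118203603755285
```

View pics/p3.png

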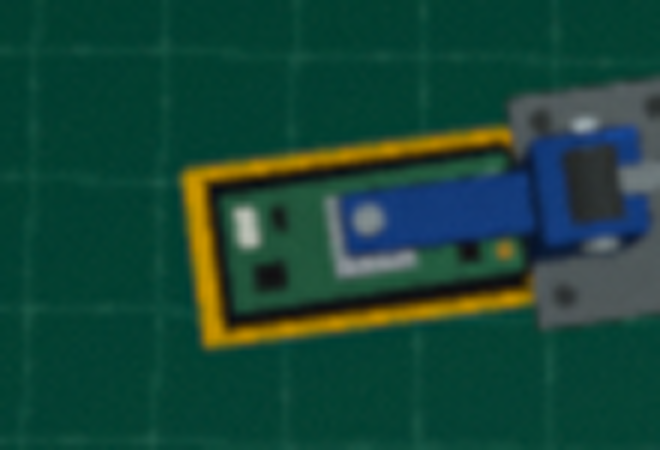

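The board is seated: the carrier is centred between the yellow edges (heat sink around crop px (375,235), under the ram at (368,218)) and its end is at the column. Now I close the fingers and go over the lever pad, at about (566,−277) mm.

```bash
python3 -m inch '[[1,-2,3,0],[2.5,-7,6,0],[4,-13,6,0],[6,-19,6,0],[8,-25,6,0],[10,-31,6,0],[12,-37,6,0],[13,-41,6,0]]' 0 40; python3 -m inch '[[0.79,-3.98,0,0],[0.79,-3.98,0,0],[0.79,-3.98,0,0],[0.79,-3.98,-1,0],[0.79,-3.98,-2,0],[0.79,-3.98,-3,0],[0.79,-3.98,-3.5,0],[0.79,-3.98,-4,0]]'
python3 - <<'E'
from h import *
c=bot.camera("side");save(c,"l1.png",(230,60,430,240),4)
for d in bot.landmark_of("lever_pad",c)[:2]: print(d["point"],d["score"])
print(proj(c,[.5652,-.2712,.1647]))
E
```

```text
time: 16.15
ee_pos: [0.5582, -0.2404, 0.2511]
tcp_rot: [180.0, 0.0, 98.8]
wrist_force: [1.0, 0.2, -0.2]
opening: 0.0001
grasp_force: 0.0
time: 17.15
ee_pos: [0.566, -0.2768, 0.2105]
tcp_rot: [180.0, 0.0, 98.9]
wrist_force: [0.8, 0.9, -1.0]
opening: 0.0003
grasp_force: 0.0
[347.8, 127.8] 0.72
[378.6, 178.3] 0.67
[np.float64(347.54225596997156), np.float64(130.9877425018143)]
```

View pics/l1.png

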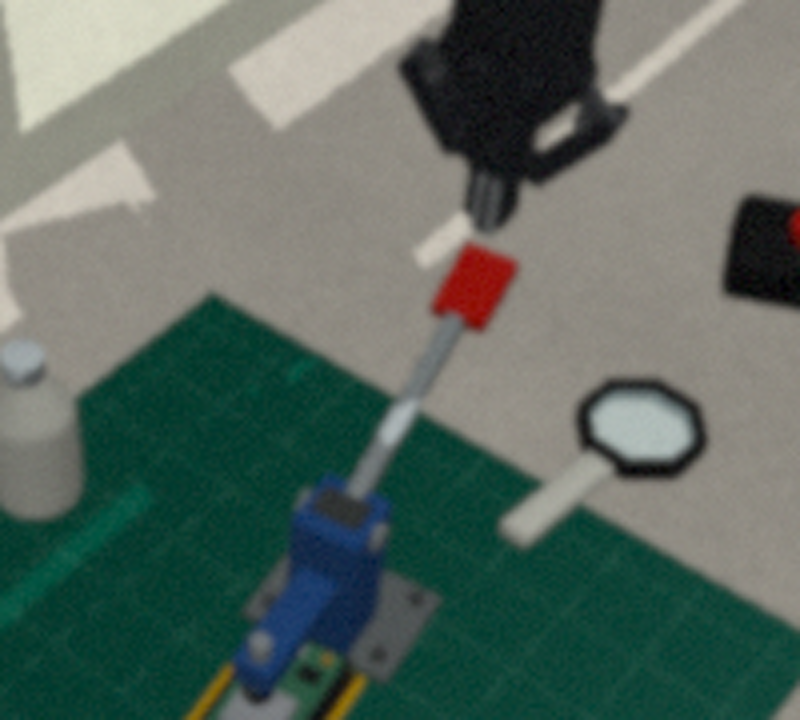

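The shut fingers (crop px (490,205)) are right above the red pad (475,288). Descending to find contact.

```bash
python3 -m inch '[[0,0,-0.6,0],[0,0,-1.2,0],[0,0,-1.8,0],[0,0,-2.2,0],[0,0,-2.5,0],[0,0,-2.5,0],[0,0,-2.5,0],[0,0,-2.5,0]]'; for i in 1 2 ; do python3 -m inch '[[0,0,-0.1,0],[0,0,-0.2,0],[0,0,-0.3,0],[0,0,-0.3,0],[0,0,-0.3,0],[0,0,-0.3,0],[0,0,-0.3,0],[0,0,-0.3,0]]' | egrep 'ee_pos|force:' ; done
```

```text
time: 18.25
ee_pos: [0.566, -0.2769, 0.186]
tcp_rot: [180.0, 0.0, 98.9]
wrist_force: [-0.1, 0.1, -0.8]
opening: -0.0001
grasp_force: 0.0
ee_pos: [0.566, -0.2769, 0.1828]
wrist_force: [0.0, 0.4, 0.2]
grasp_force: 0.0
ee_pos: [0.566, -0.2769, 0.1798]
wrist_force: [-1.0, 0.3, 0.3]
grasp_force: 0.0
```

```bash
python3 -m inch '[[0,0,-0.1,0],[0,0,-0.2,0],[0,0,-0.2,0],[0,0,-0.2,0],[0,0,-0.2,0],[0,0,-0.2,0],[0,0,-0.2,0],[0,0,-0.2,0]]' | egrep 'ee_pos|wrist' ; python3 -m inch '[[0,0,-0.1,0],[0,0,-0.2,0],[0,0,-0.2,0],[0,0,-0.2,0],[0,0,-0.2,0],[0,0,-0.2,0],[0,0,-0.2,0],[0,0,-0.2,0]]' | egrep 'ee_pos|wrist'; python3 -m inch '[[0,0,-0.1,0],[0,0,-0.2,0],[0,0,-0.2,0],[0,0,-0.2,0],[0,0,-0.2,0],[0,0,-0.2,0],[0,0,-0.2,0],[0,0,-0.2,0]]' | egrep 'ee_pos|wrist'
```

```text
ee_pos: [0.566, -0.2769, 0.1778]
wrist_force: [0.2, 0.3, 0.6]
ee_pos: [0.5661, -0.2772, 0.1766]
wrist_force: [-0.6, -1.1, 4.8]
ee_pos: [0.5662, -0.2775, 0.175]
wrist_force: [-1.3, -2.7, 6.7]
```

Contact at TCP z≈0.177, as predicted. The fourth click corresponds to TCP z≈0.0967. Pressing slowly in stages and checking the force profile.

```bash
python3 -m inch '[[0,0,-0.3,0],[0,0,-0.6,0],[0,0,-0.9,0],[0,0,-1.2,0],[0,0,-1.5,0],[0,0,-1.8,0],[0,0,-2.1,0],[0,0,-2.1,0]]' | egrep 'ee_pos|wrist' ; python3 -m inch '[[0,0,-0.3,0],[0,0,-0.6,0],[0,0,-0.9,0],[0,0,-1.2,0],[0,0,-1.5,0],[0,0,-1.8,0],[0,0,-2.0,0],[0,0,-2.0,0]]' | egrep 'ee_pos|wrist'; python3 -m inch '[[0,0,-0.2,0],[0,0,-0.4,0],[0,0,-0.6,0],[0,0,-0.8,0],[0,0,-1.0,0],[0,0,-1.2,0],[0,0,-1.2,0],[0,0,-1.2,0]]' | egrep 'time|ee_pos|wrist'
python3 - <<'E'
from h import *
np.set_printoptions(precision=3,suppress=True)
z=bot.get_obs()["ee_pos"][2]-.008
for s in (147,152.4,158):
    for a in np.arange(.2,.5,.005):
        t=.36-a
        if .1+s/1000*np.tan(t)+.007/np.cos(t)<z: print(s,a);break
E
```

```text
ee_pos: [0.5661, -0.2774, 0.1533]
wrist_force: [0.6, -1.8, 7.2]
ee_pos: [0.5661, -0.2774, 0.1333]
wrist_force: [-0.4, -4.3, 8.3]
time: 26.25
ee_pos: [0.5659, -0.2768, 0.1206]
wrist_force: [0.3, -2.6, 3.6]
147 0.3250000000000001
152.4 0.3250000000000001
158 0.3250000000000001
```

The force low (3.6 N) came at angle ≈0.325, just before the third stop, so the model fits. On to just before the fourth.

```bash
python3 -m inch '[[0,0,-0.2,0],[0,0,-0.4,0],[0,0,-0.6,0],[0,0,-0.8,0],[0,0,-0.8,0],[0,0,-0.8,0],[0,0,-0.8,0],[0,0,-0.8,0]]' | egrep 'ee_pos|wrist' ; python3 -m inch '[[0,0,-0.2,0],[0,0,-0.4,0],[0,0,-0.6,0],[0,0,-0.7,0],[0,0,-0.7,0],[0,0,-0.7,0],[0,0,-0.7,0],[0,0,-0.7,0]]' | egrep 'ee_pos|wrist'; python3 -m inch '[[0,0,-0.1,0],[0,0,-0.2,0],[0,0,-0.3,0],[0,0,-0.4,0],[0,0,-0.4,0],[0,0,-0.4,0],[0,0,-0.4,0],[0,0,-0.4,0]]' | egrep 'time|ee_pos|wrist'
```

```text
ee_pos: [0.566, -0.2771, 0.1136]
wrist_force: [-1.5, -2.9, 8.2]
ee_pos: [0.5661, -0.2773, 0.1067]
wrist_force: [-1.9, -3.0, 9.3]
time: 29.25
ee_pos: [0.566, -0.2771, 0.102]
wrist_force: [-0.4, -3.9, 5.9]
```

The low before the fourth stop is found (5.9 N at z=0.102, angle ≈0.445). Taking the last 5 mm onto the fourth stop.

```bash
python3 -m inch '[[0,0,-0.1,0],[0,0,-0.2,0],[0,0,-0.3,0],[0,0,-0.4,0],[0,0,-0.5,0],[0,0,-0.5,0],[0,0,-0.5,0],[0,0,-0.5,0]]' | egrep 'time|ee_pos|wrist'
python3 - <<'E'
from h import *
z=bot.get_obs()["ee_pos"][2]-.008
for a in np.arange(.4,.55,.0025):
    t=.36-a
    if .1+.1524*np.tan(t)+.007/np.cos(t)<z: print("angle",a);break
c=bot.camera("side");save(c,"l2.png",(190,90,430,270),3.3)
for d in bot.landmark_of("lever_pad",c)[:2]: print(d["point"],d["score"])
for a in (.36,.44,.48,.52,.6):
    t=.36-a;s=.165*np.cos(t)-.007*np.sin(t);b=-.09-s;print(a,proj(c,[.5277-b*-.0+(-.155)*b,-.0321+.988*b,.1+.165*np.sin(t)+.007*np.cos(t)]))
E
```

```text
time: 30.25
ee_pos: [0.5661, -0.277, 0.0984]
wrist_force: [-3.3, -1.3, 14.2]
angle 0.4700000000000001
[346.2, 149.1] 0.81
[292.0, 244.0] 0.47
0.36 [np.float64(346.683370236524), np.float64(146.03715810893652)]
0.44 [np.float64(345.9871274649771), np.float64(149.94449754717868)]
0.48 [np.float64(345.5761560651065), np.float64(151.95696467759475)]
0.52 [np.float64(345.12474876349273), np.float64(154.00480339973814)]
0.6 [np.float64(344.1050026323636), np.float64(158.19551458172592)]
```

View pics/l2.png

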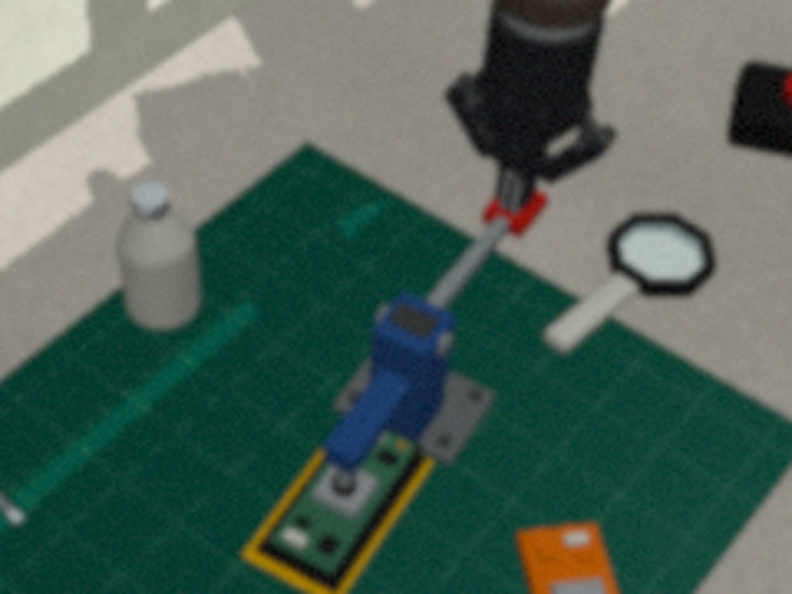

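The foot (crop px (345,483)) sits centred on the heat sink, the pad at (515,210) is held down, and the bystanders are untouched. The landmark, corrected for the bias seen at rest, gives about 0.48. I'll average a few force readings to confirm.

Run:
```python
from h import *
F=[];Z=[];R=[]
for i in range(8):
    c=bot.camera("side");o=bot.get_obs();F.append(o["wrist_force"][2]);Z.append(o["ee_pos"][2])
    d=[x["point"] for x in bot.landmark_of("lever_pad",c) if abs(x["point"][0]-346)<12]
    if d:R.append(d[0])
print(np.round(F,1),np.mean(F),np.mean(Z),np.round(R,1))
```

```text
[13.5 14.  13.3 14.8 13.1 13.6 13.5 14. ] 13.724592545867182 0.09837654836890783 [[345.2 149.3]
 [347.4 151.8]
 [345.1 150. ]
 [347.7 150.8]
 [345.4 149.1]
 [347.1 149.2]
 [345.1 149.5]
 [344.4 148.7]]
```

Run:
```python
from h import *
from scipy.optimize import brentq,least_squares
z=np.array([.1766,.175,.1533,.1333,.1206,.1136,.1067,.102,.0984]);F=np.array([4.8,6.7,7.2,8.3,3.6,8.2,9.3,5.9,13.7])
def ang(z,dz,hw):
    out=[]
    for q in z:
        def f(a):
            t=.36-a;s=.158+np.clip(t/.05,-1,1)*hw
            return .1+s*np.tan(t)+.007/np.cos(t)-(q-.008+dz)
        out.append(brentq(f,-.1,.8))
    return np.array(out)
for hw in (.003,.006,.009):
    def mod(p):
        a=ang(z,p[3],hw);return a,p[0]+p[1]*a+p[2]*np.sin(2*np.pi*a/.12)+np.maximum(0,a-.35)*9.8
    for d0 in (-.004,0,.004):
        r=least_squares(lambda p:mod(p)[1]-F,[4,5,3,d0])
        a,m=mod(r.x);print(hw,np.round(r.x,4),round(r.cost,2),np.round(a,3),np.round(m-F,1))
```

```text
0.003 [ 3.13900e+00  1.19187e+01  2.72280e+00 -2.50000e-03] 11.61 [0.011 0.019 0.142 0.262 0.34  0.385 0.43  0.46  0.483] [-0.1 -1.   0.1  0.5  1.3  2.5 -1.6  1.4 -3.1]
0.003 [ 3.13900e+00  1.19187e+01  2.72280e+00 -2.50000e-03] 11.61 [0.011 0.019 0.142 0.262 0.34  0.385 0.43  0.46  0.483] [-0.1 -1.   0.1  0.5  1.3  2.5 -1.6  1.4 -3.1]
0.003 [ 4.29950e+00  1.10603e+01 -2.89200e-01  6.40000e-03] 24.85 [-0.036 -0.028  0.091  0.208  0.286  0.329  0.372  0.403  0.426] [-0.6 -2.4 -1.6 -1.4  3.7  0.  -0.8  3.1 -3.9]
0.006 [ 2.69850e+00  1.33195e+01  2.90990e+00 -2.00000e-03] 10.46 [0.014 0.022 0.143 0.261 0.337 0.382 0.428 0.458 0.482] [-0.  -1.   0.1  0.5  0.9  2.5 -1.3  1.3 -3. ]
0.006 [ 2.69850e+00  1.33195e+01  2.90990e+00 -2.00000e-03] 10.46 [0.014 0.022 0.143 0.261 0.337 0.382 0.428 0.458 0.482] [-0.  -1.   0.1  0.5  0.9  2.5 -1.3  1.3 -3. ]
0.006 [ 4.10270e+00  1.09893e+01 -6.23100e-01  6.60000e-03] 21.9 [-0.031 -0.023  0.094  0.21   0.286  0.328  0.371  0.402  0.426] [-0.4 -2.3 -1.5 -1.3  3.2  0.1 -1.3  2.6 -4. ]
0.009 [ 2.24220e+00  1.47607e+01  3.11580e+00 -1.50000e-03] 9.34 [0.017 0.025 0.144 0.26  0.335 0.379 0.426 0.457 0.481] [ 0.1 -1.1  0.1  0.5  0.6  2.5 -0.9  1.2 -2.9]
0.009 [ 2.24220e+00  1.47607e+01  3.11580e+00 -1.50000e-03] 9.34 [0.017 0.025 0.144 0.26  0.335 0.379 0.426 0.457 0.481] [ 0.1 -1.1  0.1  0.5  0.6  2.5 -0.9  1.2 -2.9]
0.009 [ 4.11310e+00  1.10756e+01 -4.38000e-01  6.80000e-03] 23.64 [-0.026 -0.018  0.098  0.211  0.286  0.327  0.37   0.401  0.426] [-0.5 -2.4 -1.6 -1.4  3.4 -0.  -1.1  2.8 -4. ]
```

Kinematics say 0.47–0.48, but the force is a bit high, so I'll cross-check the angle from the pad's red silhouette, calibrated on the earlier rest picture.

Run:
```python
from h import *
np.set_printoptions(precision=1,suppress=True)
c=bot.camera("side")
def red(bgr):
    h,s,v=cv2.split(cv2.cvtColor(bgr,cv2.COLOR_BGR2HSV));m=((h<10)|(h>170))&(s>120)&(v>60);return m
def ext(m):
    v,u=np.nonzero(m);return np.array([u.min(),u.max(),v.min(),v.max()])
rest=cv2.imread("pics/l1.png");m=red(rest);m[:200]=0;m[400:]=0;m[:,:380]=0;m[:,600:]=0
e0=ext(m);e0=np.array([230+e0[0]/4,230+e0[1]/4,60+e0[2]/4,60+e0[3]/4])
im=cv2.resize(c["img"][90:270,190:430,::-1],None,fx=4,fy=4,interpolation=cv2.INTER_CUBIC)
m=red(im);m[:150]=0;m[330:]=0;m[:,:520]=0;m[:,720:]=0
e1=ext(m);e1=np.array([190+e1[0]/4,190+e1[1]/4,90+e1[2]/4,90+e1[3]/4])
th=np.radians(8.92);ex=np.array([np.cos(th),np.sin(th),0]);ey=np.array([-np.sin(th),np.cos(th),0]);O=np.array([.5277,-.0321,0])
def model(a):
    t=.36-a;P=[]
    for x in(-.018,.018):
        for l in(.14,.19):
            for n in(-.007,.007):
                b=-.09-(l*np.cos(t)-n*np.sin(t));P.append(proj(c,O+ex*x+ey*b+np.array([0,0,.1+l*np.sin(t)+n*np.cos(t)])))
    P=np.array(P);return np.array([P[:,0].min(),P[:,0].max(),P[:,1].min(),P[:,1].max()])
print("rest",e0,"model",model(0));print("now",e1)
for a in (.44,.46,.48,.5,.52):print(a,model(a), "corrected", model(a)+e0-model(0))
o=bot.get_obs();print(o["ee_pos"],o["wrist_force"],o["time"])
```

```text
rest [338.2 358.8 121.2 142.2] model [335.7 359.3 119.9 145.3]
now [336.8 355.2 147.8 160.8]
0.44 [334.3 356.6 142.2 162.3] corrected [336.9 356.  143.5 159.2]
0.46 [334.2 356.3 143.4 163.2] corrected [336.7 355.8 144.7 160.1]
0.48 [334.  356.1 144.5 164.1] corrected [336.5 355.5 145.9 161. ]
0.5 [333.7 355.8 145.7 165. ] corrected [336.3 355.2 147.  161.9]
0.52 [333.5 355.5 146.9 165.9] corrected [336.  354.9 148.2 162.8]
[ 0.6 -0.3  0.1] [-3.5 -1.3 14.3] 31.2
```

The pad's lower edge gives 0.476, which agrees with the kinematics, so the lever is at the fourth click. Handing in while still holding it.

```bash
python3 -c "
from workcell import bot
print(bot.job_done())"
```

```text
the job is handed in; nothing more can be done
None
```

The board was slid flat into the press until its end met the column, with the heat sink under the foot, and I handed the job in with the lever held down at about 0.476 rad (fourth click is 0.48); the bottle, screwdriver and magnifier were not touched, and no verdict came back.

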